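# Weigh a ballast block and bed it in the right chassis

### The job

Set the loose cast ballast block on the empty pan of the balance, let go and see whether it outweighs the brass counterpoise. If the pan sinks, the block is heavy and belongs in the bay of the six-wheeled chassis; if the pan stays up, it is light and belongs in the bay of the four-wheeled chassis. Lay it flat in that bay, slide it along until it meets the sprung buffer, press it there with about 9 newtons for a second (never more than 16), then ease off and leave it lying in the bay by the buffer; handle the pan gently and leave the other things on the plate where they are.

Things in the scene. Friction and masses are not known exactly. Their poses are not given: they have to be found in the camera images.
- block_center (a point): Centre of the loose ballast block, a plain dark steel-grey casting 60 x 24 x 36 mm (its own x, y, z) with two small round plugs on top; starts upright on the plate (plate top 6 mm above the table). Weighs 100 to 300 g. Grip it across its 24 mm width. The axes are the block's, z up.
- balance: Fixed grey balance; origin under the centre of its base (100 x 160 mm). The steel beam lies along its y axis on a pivot 75 mm above the origin, 120 mm to each pan's centre. The pans stay level as the beam tips. The empty weighing pan is at the -y end; the +y end carries a smaller pan with a fixed 200 g brass counterpoise, 44 mm tall.
- pan_top (a point): Centre of the upper face of the empty weighing pan, a flat steel disc 100 mm across, 4 mm thick, no rim. It rises and sinks with the beam by 17 mm either way from level; where on the pan a load lies makes no difference to the beam.
- beam (a joint): Tilt of the beam, rad, -0.14 to 0.14 between stops. Negative: weighing pan up (empty, or lighter than 200 g); positive: weighing pan down (heavier than 200 g). It starts at -0.14 and settles within about 1.5 s; blocks within 10 g of 200 g may be put in either chassis.
- bay_six (a point): Point on the bay floor of the fixed six-wheeled chassis (longer, 220 mm, three axles), 34 mm above the plate, over the chassis centre. x runs along the bay to the buffer end, z up. The bay is a smooth channel 27.5 mm wide between two walls 8 mm high, 3 mm thick, from x = -85 to +65 mm, open above and at the -x end.
- bay_four (a point): The same point of the fixed four-wheeled chassis (shorter, 180 mm, two axles); its bay, buffer and stop are made exactly as in the six-wheeled one.
- reach_six (a point): A fixed point 45 mm along x and 23 mm above bay_six. Near it a square steel buffer head (22 x 22 mm), on a black stop block 34 mm tall, faces -x. The relaxed buffer face stands anywhere from 15 mm before to 15 mm beyond this point along x: the stop is set anew each time, so find it by feel. The buffer yields about 1 mm per 5 N, 5 mm at most, and pushes back; meet it slowly.
- reach_four (a point): The same point by the buffer of the four-wheeled chassis, whose stop has its own unknown setting.
- cleaning_car: Loose grey plastic track-cleaning car, 120 x 50 x 52 mm, a bystander; origin under its centre.
- loco_shell: Loose yellow locomotive shell, 170 x 48 x 66 mm, a bystander; origin under its centre.
- bushing: Loose brass bushing, 22 mm across and 22 mm high, a bystander; origin under its centre.
- wheelset: Loose steel wheelset, 60 mm long, 28 mm high, a bystander; origin under its centre.
- glue_jar: Loose small jar, 40 mm across, 55 mm high, a bystander; origin under its centre.
- screwdriver: Loose screwdriver lying on the plate, 160 mm long, a bystander; origin under its middle.

How it is judged:
On the way, in this order (a step that is already met when the one before it is completed fails the run):
1. the block lies on the weighing pan, let go, the robot touching neither block nor balance, and the beam has come to rest (contact force between block and pan above 0.5 N and contact force between the fingers and block below 0.05 N and contact force between each of the arm, the fingers and balance below 0.05 N and velocity of joint beam between -0.03 and 0.03 rad/s), for 0.5 s.
2. the block is pressed against the buffer of a chassis with more than 4 N for 0.4 s ((contact force between block and buffer_six above 4 N or contact force between block and buffer_four above 4 N)), for 0.4 s.
At the end, for the whole second after the job is handed in: The block lies still and flat on the bay floor of the right chassis (six-wheeled if it weighs over 200 g, four-wheeled if under, either within 10 g of that), between the bay walls, with its centre between 10 mm short of and 36 mm beyond the chassis centre towards the buffer, let go (angle between block_center's own z axis and vertical below 0.08 rad and linear speed of block below 0.01 m/s and ((contact force between block and floor_six above 1.86 N and x of block_center in the frame of bay_six between -0.01 and 0.036 m and y of block_center in the frame of bay_six between -0.004 and 0.004 m and z of block_center in the frame of bay_six below 0.021 m) or (contact force between block and floor_four between 0.5 and 2.07 N and x of block_center in the frame of bay_four between -0.01 and 0.036 m and y of block_center in the frame of bay_four between -0.004 and 0.004 m and z of block_center in the frame of bay_four below 0.021 m))); the robot touches nothing.
It fails at once if a buffer is pressed with more than 16 N (contact force between anything else and buffer_six above 16 N or contact force between anything else and buffer_four above 16 N).
It fails at once if the weighing pan is struck or pressed with more than 15 N (contact force between anything else and pan above 15 N).
It fails at once if a bystander is pushed more than 30 mm (distance of any of cleaning_car, loco_shell, bushing, wheelset, glue_jar, screwdriver from where it was at the start of the episode above 0.03 m).
It also fails if it takes over 67 s, if anything falls off the work surface, if the arm or the gripper's body presses on something with over 40 N, if the wrist force passes 120 N, or if a joint passes its speed limit or range.

### The arm

A 7-joint arm with a two-finger parallel gripper is mounted at the origin on the work surface. World frame = base frame: x ahead of the robot, y to its left, z up, the work surface at z = 0. Lengths are in m, angles in rad, forces in N, time in s.
With the tool pointing down it reaches from about 0.35 to 0.9 m from the base axis. Payload 8.1 kg.
Tool frame: the origin (TCP) lies midway between the tips of the shut fingers; the grasp point (between the pads) lies 19 mm behind it; x points along the fingers, z is the direction in which the jaws open and shut, and the axes are right-handed (so a half turn about x gives the same grasp; the last joint's range is limited). The gripper opens to 92 mm and grips with 3 to 60 N. Pads are 19 mm wide; open, the fingers measure 130 mm over their backs; the gripper's body (75 mm by 190 mm) begins 47 mm behind the grasp point.
Start: joints at [1.038, 0.434, 0.025, 1.573, -0.012, 1.134, -0.075], TCP at [0.26, -0.568, 0.227] pointing down, gripper open.
Joint ranges: [-2.62, 2.62], [-0.44, 2.09], [-1.27, 1.32], [0.08, 2.57], [-1.32, 4.46], [0.12, 2], [-2.74, 2.74]. Speed limits (rad/s): [2.22, 2.22, 3.01, 3.01, 3.14, 3.14, 3.14].

### API

Orientations are given as a rotation vector (axis times angle).
In Python, from cell import arm gives the robot as it stands. The module is installed in compiled form; this text tells all that it offers.
- The arm moves only by the tool move_arm, never from a script. Its argument "steps" is text: rows parted by semicolons, each of 5 numbers parted by spaces: the shift along the tool's x, y, z in m, then the turn about the tool's x in rad, then the closure in counts, from 0 (fully open) to 255 (shut). A call has 1 to 10 rows; each row is the pose to reach, as a shift and turn from the pose commanded when the call began, along the tool's axes at that moment; what a row does not reach only later rows make up. A row lasts 1/12 s, in which the tool goes at most 41.7 mm and 7.16 degrees, less where a joint would pass 70% of its speed; a pose out of reach is approached as far as the arm can. A call with a gripper value outside its range is refused whole. The fingers move at their own pace and stop on an object; "squeeze" is the grip in N (left out, the last holds). Time passes only in rows, so rows that repeat a pose let the fingers close. It gives the time, the measured TCP pose, the force and the opening at its end, in the units of the state.
- arm.observe(): the state, without advancing time (a new reading comes with each control period).
- arm.get_image(name): name is "scene" or "top"; returns a dict with "img" (480x640x3 uint8, blue, green, red), "z_map" (480x640 float32, m along the optical axis (not along the pixel's ray), 0 where there is no reading), "vfov" (degrees; the focal length in pixels is half the picture's height over the tangent of half this angle, whatever the lens; pixels are square), "cx", "cy" (the principal point, pixels), "extrinsics" (4x4, takes a point from camera to world coordinates). Camera axes: x right, y up, looking along -z (the intrinsics and any distortion apply to the point x, -y, -z); pixel columns grow to the right and rows downward; lengths in m; the calibration is good to about 2 mm. A picture is of the moment at which its call begins.
- arm.sign_off(): hands the job in, once; it reports no verdict.
The state is a dict: "clock": time; "joints": joint angles; "dq": joint speeds; "joint_efforts": joint torques, N m; "position": TCP position; "ee_rot": TCP orientation; "force": force on the tool from outside, world axes, zero at the start; "ft_torque": the same for the moment, N m; "width": opening from 0.0 (shut) to 1.0 (fully open).
Only numpy, scipy, OpenCV 4.12 (cv2) and the standard library are available. Lean on these libraries where they do the work, as an engineer would, in place of code of your own. Each camera call takes 0.05 s, during which the arm holds its last target.

## Working session

There is one attempt and no reset: what is moved stays moved. The work goes in short steps, Python scripts to look and compute and a tool call to move; the robot and the scene stay as the last step left them, time stands still between calls to the robot, and variables do not carry over. Pictures are saved under pics/ and viewed, and the job is handed in when it is done.

Besides the shell and the picture viewer there is one more tool, called after "Request:" as name(argument=value, ...) on one line, values as JSON. move_arm: Moves the arm, as the interface text tells. Its arguments: {"type":"object","properties":{"steps":{"type":"string"},"squeeze":{"type":"number"}},"required":["steps"]}

```bash
mkdir -p pics; cat > h.py <<'E'
import numpy as np, cv2
from cell import arm
from scipy.spatial.transform import Rotation as R
def grab(n,tag):
    d=arm.get_image(n); cv2.imwrite(f'pics/{tag}.png',d['img']); np.savez(f'pics/{tag}.npz',**{k:np.asarray(v) for k,v in d.items()}); return d
def load(tag): return dict(np.load(f'pics/{tag}.npz'))
def K(d): 
    f=240/np.tan(np.radians(float(d['vfov']))/2); return f,float(d['cx']),float(d['cy'])
def pt(d,u,v,z=None):
    f,cx,cy=K(d); z=float(d['z_map'][int(v),int(u)]) if z is None else z
    return (d['extrinsics']@np.array([(u-cx)/f*z,-(v-cy)/f*z,-z,1]))[:3]
def ray(d,u,v,h):
    E=d['extrinsics'];f,cx,cy=K(d);r=E[:3,:3]@np.array([(u-cx)/f,-(v-cy)/f,-1]);o=E[:3,3]
    return o+r*(h-o[2])/r[2]
def crop(tag,x0,y0,x1,y1,s,out):
    im=cv2.imread(f'pics/{tag}.png')[y0:y1,x0:x1]; cv2.imwrite(f'pics/{out}.png',cv2.resize(im,None,fx=s,fy=s,interpolation=cv2.INTER_CUBIC))
def cloud(d):
    f,cx,cy=K(d); v,u=np.mgrid[:480,:640]; z=d['z_map']
    P=np.stack([(u-cx)/f*z,-(v-cy)/f*z,-z],-1)@d['extrinsics'][:3,:3].T+d['extrinsics'][:3,3]; P[z==0]=np.nan
    return P
E
python3 - <<'E'
from h import *
for n in('scene','top'):
    d=grab(n,n+'0'); print(n,d['vfov'],d['cx'],d['cy'],d['extrinsics'].round(3).tolist(),[k for k in d])
s=arm.observe();print(s); print(R.from_rotvec(s['ee_rot']).as_matrix().round(3))
E
```

```text
scene 47.116345143743196 321.7881384518429 232.40725979582658 [[-0.619, -0.453, 0.641, 1.2], [0.785, -0.377, 0.492, 0.534], [0.019, 0.808, 0.589, 0.747], [0.0, 0.0, 0.0, 1.0]] ['img', 'z_map', 'vfov', 'cx', 'cy', 'extrinsics']
top 46.34403644052642 326.85359061847083 249.1226415407245 [[0.104, 0.971, -0.215, 0.247], [-0.995, 0.102, -0.02, -0.017], [0.002, 0.216, 0.976, 1.332], [0.0, 0.0, 0.0, 1.0]] ['img', 'z_map', 'vfov', 'cx', 'cy', 'extrinsics']
{'clock': 0.1, 'joints': array([ 1.03841002,  0.43517903,  0.02498342,  1.57397683, -0.01157794,
        1.13396929, -0.07514776]), 'dq': array([-0.00081834, -0.00248091,  0.00042059, -0.00145135,  0.00197407,
       -0.00236468, -0.00093195]), 'joint_efforts': array([ 3.80560494e-03, -6.69128823e+01,  9.88406427e-01, -3.15146470e+01,
       -6.05651247e-02,  3.74770956e-02,  1.42798845e-04]), 'position': array([ 0.260184  , -0.56779221,  0.2260189 ]), 'ee_rot': array([ 0.88781798,  1.38363423, -0.88680325]), 'force': array([ 0.4192985 , -0.52188549, -0.02485085]), 'ft_torque': array([-0.01659548, -0.03086541,  0.01141726]), 'width': 1.0012723634584357}
[[-0.001  0.909  0.417]
 [ 0.001  0.417 -0.909]
 [-1.    -0.    -0.001]]
```

View pics/scene0.png

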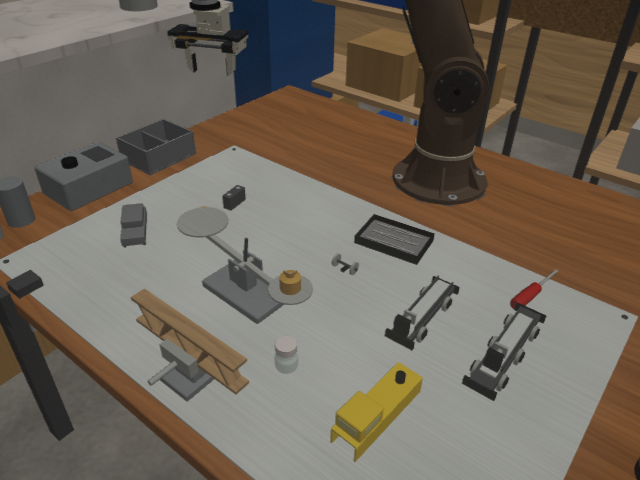

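View pics/top0.png

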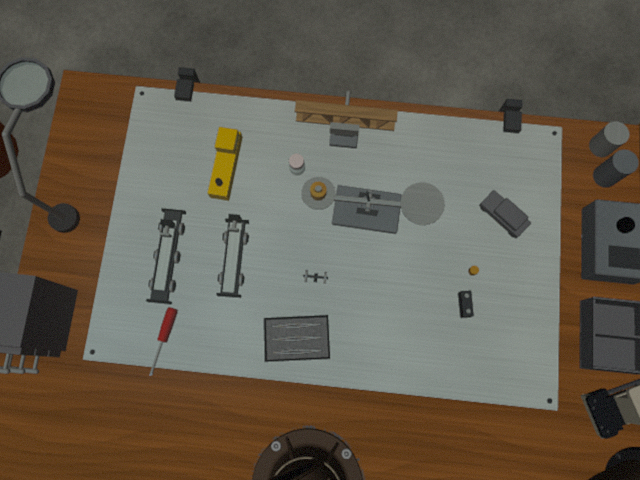

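```bash
python3 - <<'E'
from h import *
crop('top0',130,190,270,320,5.5,'c1'); crop('top0',390,170,540,330,5,'c2'); crop('scene0',370,260,560,410,4,'c3')
E
```

```text
(no output)
```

View pics/c1.png

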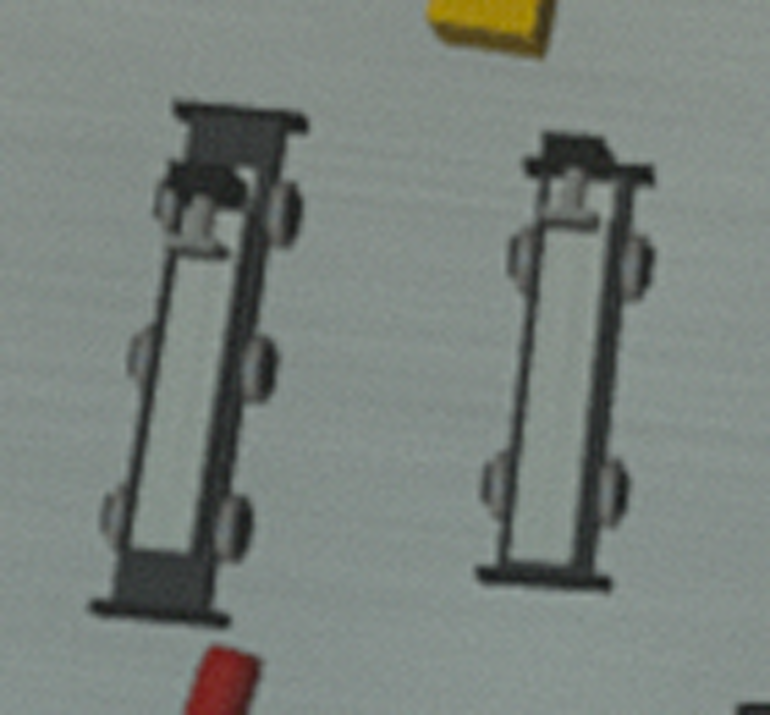

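View pics/c2.png

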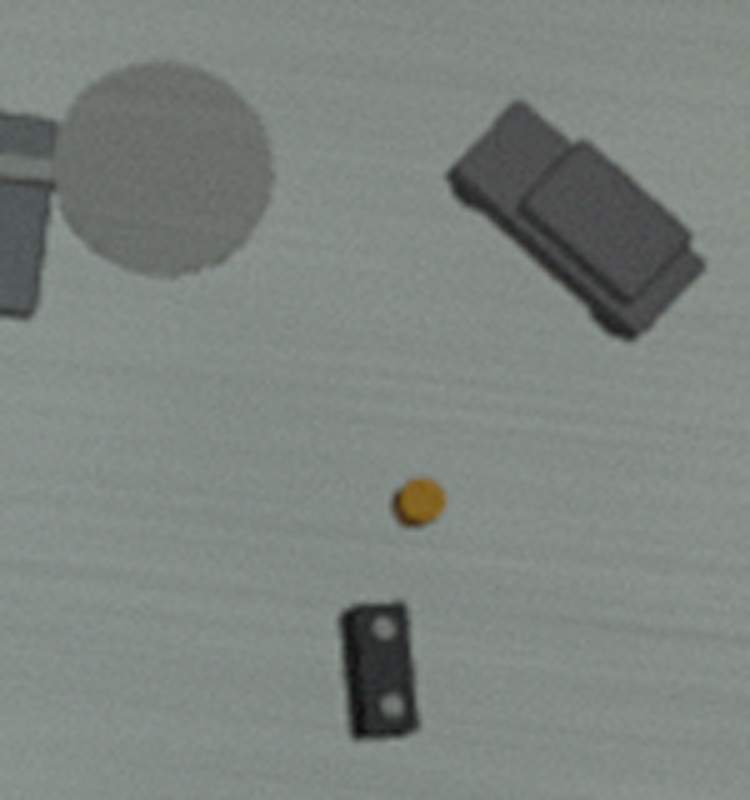

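View pics/c3.png

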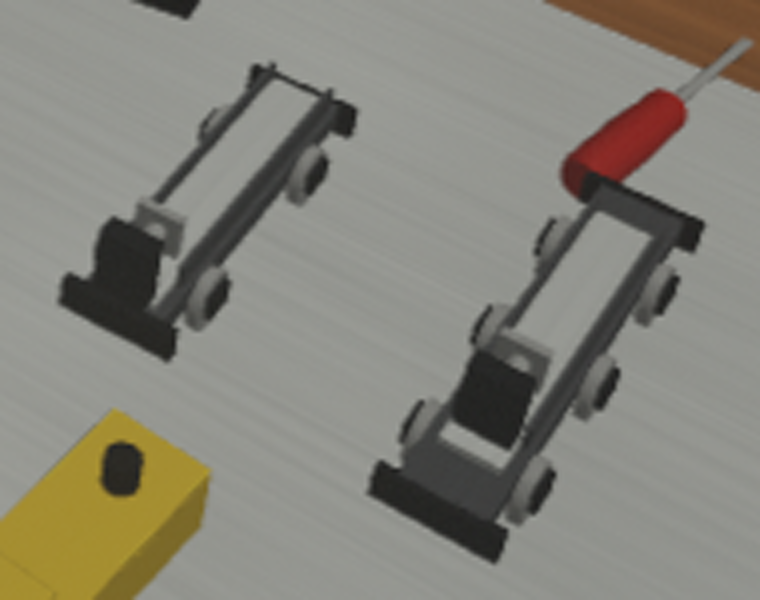

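```bash
python3 - <<'E'
from h import *
for t in('top0','scene0'):
    d=load(t);P=cloud(d);g=d['img'].astype(int)
    m=lambda lo,hi:(P[...,2]>lo)&(P[...,2]<hi)
    q=P[::20,::20].reshape(-1,3)
    print(t)
    # plate sanity
    for y in(-.4,-.1,.2,.5):
        for x in (.35,.7):
            s=(abs(P[...,0]-x)<.03)&(abs(P[...,1]-y)<.03)&(P[...,2]<.03); print(x,y,s.sum(),P[s][:,2].mean().round(4),end=' | ')
    print()
    if t=='top0':
        for n,(u,v) in dict(plugA=(466.8,295.8),plugB=(468.2,311.2),pan=(422.8,204),bush=(473.8,270.2),counter=(318,188),
          f4=(130+565/5.5,190+400/5.5),f6=(130+180/5.5,190+400/5.5),b6=(130+200/5.5,190+225/5.5)).items(): print(n,pt(d,u,v).round(4))
    def blob(name,x0,x1,y0,y1,z0,z1):
        s=(P[...,0]>x0)&(P[...,0]<x1)&(P[...,1]>y0)&(P[...,1]<y1)&(P[...,2]>z0)&(P[...,2]<z1)
        if s.sum()<5: print(name,s.sum());return
        A=P[s].astype(np.float32); r=cv2.minAreaRect(A[:,:2].copy()*1000); print(name,s.sum(),'z',np.median(A[:,2]).round(4),'mean',A.mean(0).round(4),'rect',np.round(r[0],1),np.round(r[1],1),round(r[2],2))
    blob('block',.3,.5,-.4,-.2,.036,.05)
    blob('pan',.55,.75,-.35,-.15,.07,.13)
    blob('f4',.38,.65,.1,.28,.034,.044)
    blob('f6',.38,.65,.28,.48,.034,.044)
    blob('w4',.38,.65,.1,.28,.044,.054)
    blob('w6',.38,.65,.28,.48,.044,.054)
E
```

```text
top0
0.35 -0.4 675 0.0067 | 0.7 -0.4 99 0.0071 | 0.35 -0.1 660 0.0063 | 0.7 -0.1 391 0.0115 | 0.35 0.2 645 0.0058 | 0.7 0.2 546 0.0058 | 0.35 0.5 637 0.0056 | 0.7 0.5 545 0.0056 | 
plugA [ 0.4546 -0.3226  0.046 ]
plugB [ 0.4194 -0.3277  0.0455]
pan [ 0.6379 -0.1946  0.128 ]
bush [ 0.5203 -0.3405  0.027 ]
counter [0.6634 0.0448 0.0898]
f4 [0.4776 0.2278 0.0324]
f6 [0.4594 0.3903 0.0379]
b6 [0.5306 0.3862 0.0643]
block 280 z 0.0425 mean [ 0.4371 -0.3232  0.0426] rect [ 437.3 -323.5] [59.1 25. ] 8.92
pan 1425 z 0.1232 mean [ 0.6402 -0.1943  0.1233] rect [ 641.1 -196. ] [99.6 91.5] 0.28
f4 1033 z 0.0389 mean [0.4888 0.231  0.0389] rect [524.6 233.9] [257.4  66.9] 5.49
f6 1155 z 0.0385 mean [0.486  0.3814 0.0386] rect [526.1 378.1] [114.5 293.4] 71.54
w4 249 z 0.0473 mean [0.4866 0.2312 0.0477] rect [528.7 237. ] [249.1  48.9] 7.85
w6 262 z 0.047 mean [0.482  0.3822 0.0473] rect [530.2 367.1] [ 82.4 281.2] 70.23
scene0
0.35 -0.4 255 0.0063 | 0.7 -0.4 306 -0.1933 | 0.35 -0.1 365 0.0063 | 0.7 -0.1 782 0.0137 | 0.35 0.2 426 0.0064 | 0.7 0.2 1033 0.0063 | 0.35 0.5 815 0.0064 | 0.7 0.5 432 0.0063 | 
block 175 z 0.0417 mean [ 0.4407 -0.3199  0.0414] rect [ 438.  -321.2] [65.6 28.2] 6.83
pan 1210 z 0.1229 mean [ 0.6438 -0.1902  0.1215] rect [ 641.7 -196.1] [100.5  91.8] 0.27
f4 1148 z 0.0396 mean [0.4964 0.2384 0.0391] rect [524.3 236. ] [257.1  65.9] 5.0
f6 1787 z 0.0385 mean [0.5074 0.3863 0.0385] rect [528.  380.1] [113.1 292.2] 70.43
w4 334 z 0.0478 mean [0.5015 0.2359 0.0478] rect [529.  239.2] [245.7  46.2] 7.23
w6 326 z 0.0481 mean [0.4909 0.3915 0.0481] rect [531.  367.4] [ 85.3 283.9] 69.17
```

```bash
python3 - <<'E'
from h import *
d=load('top0')
a=ray(d,466.8,295.8,.042);b=ray(d,468.2,311.2,.042)
print(a,b,(a+b)/2,np.degrees(np.arctan2(*(a-b)[1::-1])))
print('pan',ray(d,422.8,204,.123))
c=lambda x,y:(130+x/5.5,190+y/5.5)
for n,h,L in (('f6 L,R bot, L,R top',.048,[(127,550),(195,552),(172,250),(241,262)]),('f4',.048,[(504,565),(580,567),(538,225),(612,235)])):
    Q=[ray(d,*c(*p),h)[:2] for p in L]; print(n,np.round(Q,4).tolist())
    for i,j in((0,2),(1,3)): print(np.degrees(np.arctan2(*(Q[j]-Q[i])[::-1])))
crop('scene0',420,330,520,410,8,'c4');crop('scene0',490,320,560,400,8,'c5')
# depth-based wall profile: highlight wall pixels 
E
```

```text
[ 0.45520551 -0.3235258   0.042     ] [ 0.41990051 -0.32852778  0.042     ] [ 0.43755301 -0.32602679  0.042     ] 8.063952857209545
pan [ 0.63947817 -0.19531433  0.123     ]
f6 L,R bot, L,R top [[0.3922, 0.3985], [0.3943, 0.37], [0.5221, 0.4014], [0.52, 0.3712]]
1.2915096899088334
0.533707888747997
f4 [[0.4024, 0.2404], [0.4049, 0.2087], [0.5494, 0.2471], [0.5484, 0.2149]]
2.6071588304133693
2.5074471808933634
```

Request:
move_arm(steps="0.0 0.263 -0.147 0.284 0;0.03 0.263 -0.147 0.284 0;0.06 0.263 -0.147 0.284 0;0.126 0.263 -0.147 0.284 0;0.126 0.263 -0.147 0.284 0;0.126 0.263 -0.147 0.284 0;0.126 0.263 -0.147 0.284 0;0.126 0.263 -0.147 0.284 0;0.126 0.263 -0.147 0.284 0;0.126 0.263 -0.147 0.284 0", squeeze=20)

```text
clock: 0.93
position: [0.4389, -0.3217, 0.0991]
ee_rot: [1.098, 1.281, -1.098]
force: [-0.8, 0.1, 0.1]
width: 0.999
```

```bash
cat >> h.py <<'E'
def st():
    s=arm.observe();M=R.from_rotvec(s['ee_rot']).as_matrix()
    print('t',round(s['clock'],2),'pos',s['position'].round(4),'F',s['force'].round(2),'w',round(s['width'],4),'x',M[:,0].round(3),'jaw deg',np.degrees(np.arctan2(M[1,2],M[0,2])).round(2)); return s,M
def go(xyz,jaw=None):
    s,M=st(); dd=M.T@(np.array(xyz)-s['position']); j=np.degrees(np.arctan2(M[1,2],M[0,2]))
    t=0 if jaw is None else -np.radians((jaw-j+90)%180-90)
    print('steps',dd.round(4),'turn',round(t,4))
E
python3 - <<'E'
from h import *
st(); grab('scene','s1'); crop('s1',140,100,320,240,4.4,'s1c'); go([.4375,-.3245,.019],-81.7)
E
```

```text
t 0.93 pos [ 0.4389 -0.3217  0.0991] F [-0.77  0.11  0.1 ] w 0.9987 x [-0.002  0.003 -1.   ] jaw deg -81.35
t 0.98 pos [ 0.4382 -0.3242  0.1001] F [-0.65 -1.48  0.16] w 0.9986 x [-0.002  0.001 -1.   ] jaw deg -81.53
steps [ 0.0811 -0.0006  0.0003] turn 0.003
```

View pics/s1c.png

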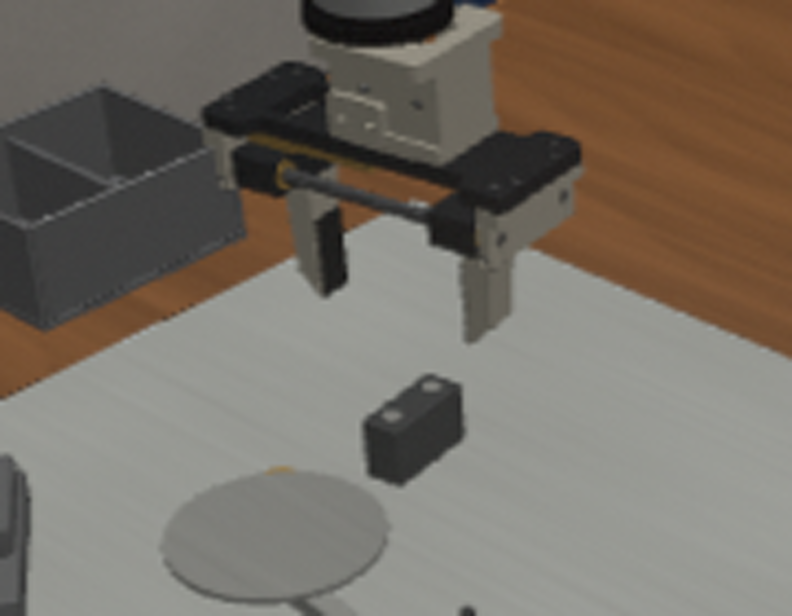

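The block (crop ~410,430) lies between and below the open fingers, aligned with them. I'll descend and grip.

Request:
move_arm(steps="0.04 0 0 0 0;0.075 0 0 0 0;0.081 0 0 0 0;0.081 0 0 0 160;0.081 0 0 0 255;0.081 0 0 0 255;0.081 0 0 0 255;0.081 0 0 0 255;0.081 0 0 0 255;0.081 0 0 0 255", squeeze=20)

```text
clock: 1.82
position: [0.4386, -0.3252, 0.0204]
ee_rot: [1.101, 1.273, -1.101]
force: [0.0, -0.4, 0.2]
width: 0.539
```

Request:
move_arm(steps="0 0 0 0 255;0 0 0 0 255;0 0 0 0 255;0 0 0 0 255;0 0 0 0 255;0 0 0 0 255;0 0 0 0 255")

```text
clock: 2.4
position: [0.4382, -0.3248, 0.0197]
ee_rot: [1.101, 1.275, -1.101]
force: [-0.2, 1.0, 0.3]
width: 0.261
```

Request:
move_arm(steps="-0.04 0 0 0 255;-0.08 0 0 0 255;-0.12 0 0 0 255;-0.16 0 0 0 255;-0.16 0 0 0 255;-0.16 0 0 0 255")

```text
clock: 2.9
position: [0.4394, -0.3258, 0.1819]
ee_rot: [1.101, 1.27, -1.1]
force: [-1.4, 0.5, -3.3]
width: 0.259
```

```bash
python3 - <<'E'
from h import *
go([.640,-.1955,.18],-87)
E
```

```text
t 2.9 pos [ 0.4394 -0.3258  0.1819] F [-1.37  0.52 -3.34] w 0.2588 x [ 0.004 -0.003 -1.   ] jaw deg -81.66
steps [ 0.0024  0.2174 -0.0999] turn 0.0932
```

Request:
move_arm(steps="0 0.036 -0.017 0.093 255;0 0.072 -0.034 0.093 255;0 0.108 -0.05 0.093 255;0 0.144 -0.067 0.093 255;0 0.18 -0.083 0.093 255;0 0.205 -0.095 0.093 255;0 0.217 -0.1 0.093 255;0 0.217 -0.1 0.093 255;0 0.217 -0.1 0.093 255;0.01 0.217 -0.1 0.093 255")

```text
clock: 3.73
position: [0.6379, -0.1963, 0.17]
ee_rot: [1.171, 1.232, -1.172]
force: [-0.3, -0.5, -0.9]
width: 0.262
```

```bash
python3 - <<'E'
from h import *
st(); d=grab('scene','s2'); crop('s2',140,100,320,240,4.4,'s2c');
P=cloud(d);s=(P[...,0]>.58)&(P[...,0]<.7)&(P[...,1]<-.15)&(P[...,1]>-.25)&(P[...,2]>.1)&(P[...,2]<.13);print(np.median(P[s][:,2]),s.sum())
E
```

```text
t 3.73 pos [ 0.6379 -0.1963  0.17  ] F [-0.35 -0.53 -0.9 ] w 0.2617 x [ 0.    -0.001 -1.   ] jaw deg -87.08
0.12298120252860001 1099
```

View pics/s2c.png

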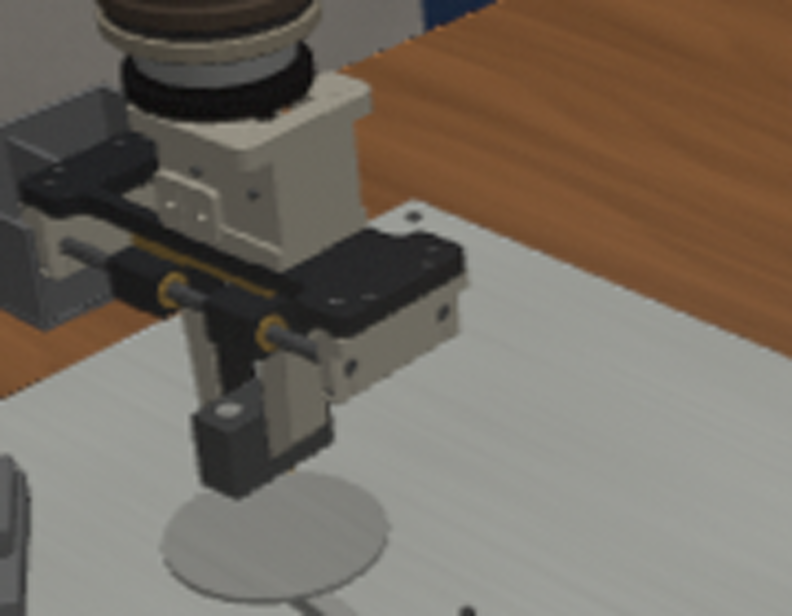

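Request:
move_arm(steps="0.012 0 0 0 255;0.022 0 0 0 255;0.028 0 0 0 255;0.03 0 0 0 255;0.03 0 0 0 255;0.03 0 0 0 255")

```text
clock: 4.28
position: [0.6385, -0.1947, 0.1398]
ee_rot: [1.17, 1.233, -1.17]
force: [0.0, 0.0, -1.5]
width: 0.26
```

Request:
move_arm(steps="0.0005 0 0 0 255;0.001 0 0 0 255;0.001 0 0 0 255;0.001 0 0 0 255")

```text
clock: 4.62
position: [0.6386, -0.1945, 0.139]
ee_rot: [1.17, 1.233, -1.17]
force: [-0.6, 1.2, -2.5]
width: 0.261
```

Request:
move_arm(steps="0.0005 0 0 0 255;0.001 0 0 0 255;0.001 0 0 0 255;0.001 0 0 0 255")

```text
clock: 4.95
position: [0.6384, -0.1945, 0.1377]
ee_rot: [1.17, 1.234, -1.17]
force: [-0.5, -0.6, -2.6]
width: 0.262
```

Request:
move_arm(steps="0.0005 0 0 0 255;0.001 0 0 0 255;0.0015 0 0 0 255;0.002 0 0 0 255;0.002 0 0 0 255;0.002 0 0 0 255")

```text
clock: 5.45
position: [0.6385, -0.1946, 0.1358]
ee_rot: [1.17, 1.233, -1.17]
force: [-2.1, -0.1, -0.1]
width: 0.26
```

```bash
python3 - <<'E'
from h import *
st(); d=grab('scene','s3'); crop('s3',160,160,280,250,6.6,'s3c');
E
```

```text
t 5.45 pos [ 0.6385 -0.1946  0.1358] F [-2.13 -0.15 -0.08] w 0.2604 x [ 0. -0. -1.] jaw deg -86.98
```

View pics/s3c.png

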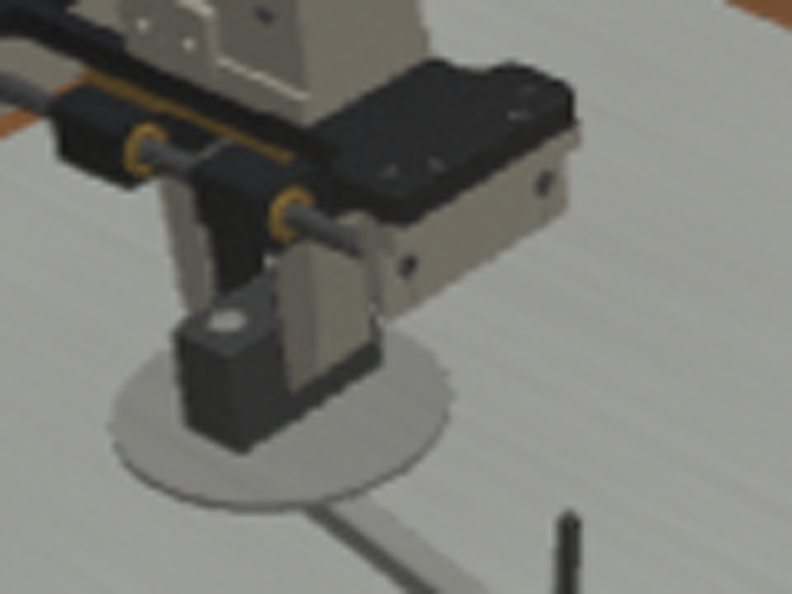

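The block's foot is at the pan surface, and the wrist force no longer shows its weight, so I'll release.

Request:
move_arm(steps="0 0 0 0 175;0 0 0 0 165;0 0 0 0 150;0 0 0 0 130;0 0 0 0 110;0 0 0 0 90;0 0 0 0 90;-0.02 0 0 0 90;-0.05 0 0 0 90;-0.08 0 0 0 60")

```text
clock: 6.33
position: [0.6377, -0.1943, 0.2158]
ee_rot: [1.17, 1.236, -1.172]
force: [0.8, 0.5, 0.6]
width: 0.683
```

Request:
move_arm(steps="0 0 0 0 60;0 0 0 0 60;0 0 0 0 60;0 0 0 0 60;0 0 0 0 60;0 0 0 0 60;0 0 0 0 60;0 0 0 0 60;0 0 0 0 60;0 0 0 0 60")

```text
clock: 7.17
position: [0.6384, -0.1945, 0.2156]
ee_rot: [1.17, 1.234, -1.17]
force: [0.7, 0.6, 0.5]
width: 0.766
```

```bash
python3 - <<'E'
from h import *
st(); d=grab('scene','s4'); crop('s4',140,120,340,270,4,'s4c');
P=cloud(d);s=(P[...,0]>.59)&(P[...,0]<.69)&(P[...,1]<-.15)&(P[...,1]>-.25)&(P[...,2]>.05)&(P[...,2]<.18)
print(np.histogram(P[s][:,2],bins=np.arange(.05,.185,.005)))
E
```

```text
t 7.17 pos [ 0.6384 -0.1945  0.2156] F [0.73 0.61 0.52] w 0.7661 x [-0. -0. -1.] jaw deg -86.98
(array([  0,   0,   4,   9,  12,   4,   2, 460, 268,  59,  64,  59,  76,
        61, 123, 146,   1,   0,   0,   0,   0,   0,   0,   0,   0,   0]), array([0.05 , 0.055, 0.06 , 0.065, 0.07 , 0.075, 0.08 , 0.085, 0.09 ,
       0.095, 0.1  , 0.105, 0.11 , 0.115, 0.12 , 0.125, 0.13 , 0.135,
       0.14 , 0.145, 0.15 , 0.155, 0.16 , 0.165, 0.17 , 0.175, 0.18 ]))
```

View pics/s4c.png

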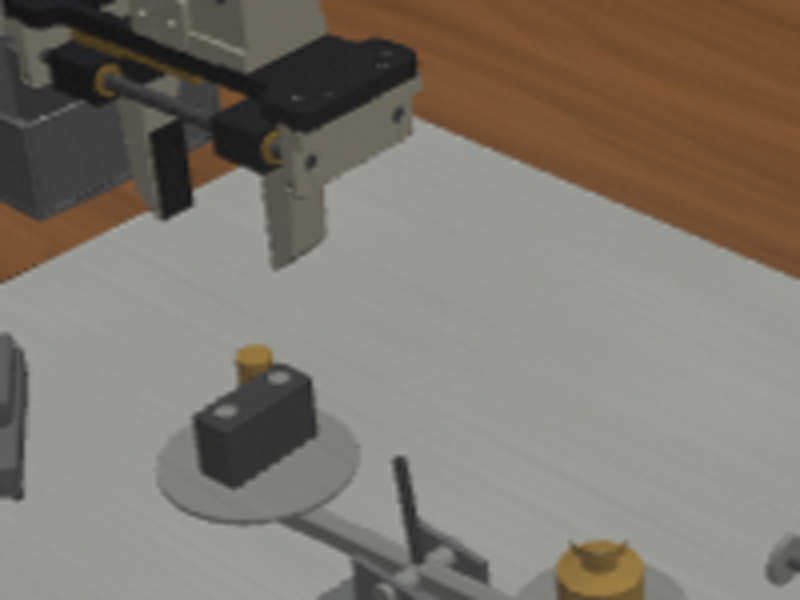

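The pan has sunk from z≈0.123 to ≈0.089 (full 34 mm), so the block is heavy and goes to the six-wheeled chassis. I'll wait for it to settle and look at that bay again.

Request:
move_arm(steps="0 0 0 0 60;0 0 0 0 60;0 0 0 0 60;0 0 0 0 60;0 0 0 0 60;0 0 0 0 60;0 0 0 0 60;0 0 0 0 60;0 0 0 0 60;0 0 0 0 60")

```text
clock: 8.05
position: [0.6384, -0.1945, 0.2157]
ee_rot: [1.17, 1.234, -1.17]
force: [-0.4, -0.4, 0.9]
width: 0.765
```

```bash
python3 - <<'E'
from h import *
d=grab('top','t5'); grab('scene','s5'); crop('t5',145,200,190,310,7,'t5c'); crop('s5',455,295,555,400,7,'s5c')
P=cloud(load('s5'));s=(P[...,0]>.59)&(P[...,0]<.69)&(P[...,1]<-.15)&(P[...,1]>-.25)
for lo,hi in((.08,.098),(.118,.135)):
    A=P[s&(P[...,2]>lo)&(P[...,2]<hi)]; print(np.median(A[:,2]),cv2.minAreaRect(A[:,:2].astype(np.float32)*1000))
# block top in top image
A=cloud(d);s=(A[...,0]>.57)&(A[...,0]<.71)&(A[...,1]<-.13)&(A[...,1]>-.26)&(A[...,2]>.115)&(A[...,2]<.14);print('top',s.sum());
if s.sum()>20: print(cv2.minAreaRect(A[s][:,:2].astype(np.float32)*1000))
E
```

```text
0.0895298094077166 ((645.7000732421875, -185.7055206298828), (88.63811492919922, 98.79470825195312), 51.53193664550781)
0.12495066664132515 ((639.8594970703125, -192.07777404785156), (63.21262741088867, 26.36098861694336), 5.371317386627197)
top 23
((648.1819458007812, -182.72840881347656), (4.692744255065918, 26.787899017333984), 81.88761138916016)
```

View pics/t5c.png

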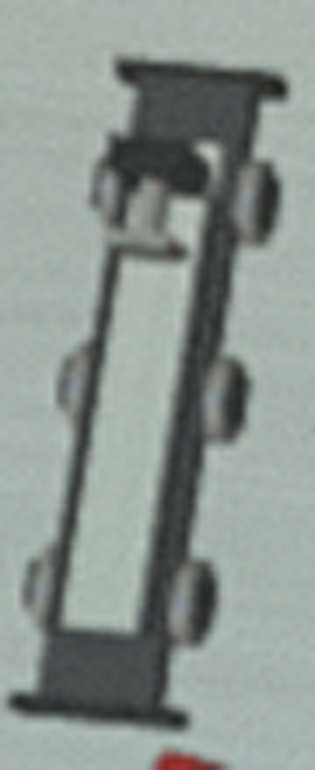

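View pics/s5c.png

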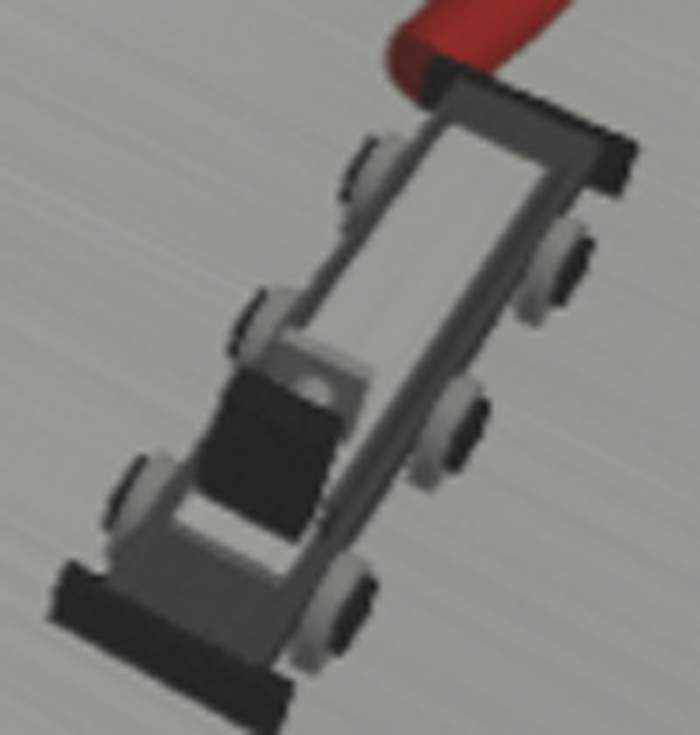

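```bash
python3 - <<'E'
from h import *
T=load('t5');S=load('s5')
t=lambda x,y,h:ray(T,145+(x+.5)/7-.5,200+(y+.5)/7-.5,h)[:2]
s=lambda x,y,h:ray(S,455+(x+.5)/7-.5,295+(y+.5)/7-.5,h)[:2]
def line(n,a,b):
    d=b-a;print(n,a.round(4),b.round(4),'yaw',np.degrees(np.arctan2(d[1],d[0])).round(2),'len',np.linalg.norm(d).round(4))
line('T +y wall base',t(60,630,.04),t(122,262,.04))
line('T -y wall top',t(139,635,.048),t(190,265,.048))
line('T bottom end',t(60,630,.04),t(139,635,.04))
line('S -y wall base',s(455,122,.04),s(310,320,.04))
line('S +y wall top',s(553,168,.048),s(345,520,.048))
line('S far end floor',s(170,517,.04),s(288,577,.04))
line('S near end floor',s(455,122,.04),s(550,167,.04))
# buffer beams: top edges
line('S beam -x top', s(440,57,.04),s(637,148,.04))
line('S beam +x top', s(75,562,.04),s(293,685,.04))
print('T beams',t(10,703,.04),t(187,717,.04),t(115,60,.04),t(285,85,.04))
E
```

```text
T +y wall base [0.3941 0.4011] [0.5203 0.4017] yaw 0.25 len 0.1262
T -y wall top [0.3942 0.3724] [0.5199 0.3762] yaw 1.73 len 0.1258
T bottom end [0.3941 0.4011] [0.3951 0.3748] yaw -87.65 len 0.0263
S -y wall base [0.3934 0.3776] [0.4837 0.3768] yaw -0.47 len 0.0903
S +y wall top [0.4026 0.4055] [0.5455 0.4107] yaw 2.11 len 0.143
S far end floor [0.5633 0.3769] [0.5623 0.4059] yaw 91.94 len 0.029
S near end floor [0.3934 0.3776] [0.3937 0.4033] yaw 89.43 len 0.0257
S beam -x top [0.3721 0.3648] [0.3723 0.4184] yaw 89.73 len 0.0536
S beam +x top [0.5896 0.3656] [0.5902 0.4195] yaw 89.3 len 0.0539
T beams [0.36834754 0.41338014] [0.3698569  0.35453326] [0.5903147  0.41594279] [0.58760713 0.35668829]
```

Request:
move_arm(steps="0.04 0 0 0 60;0.08 0 0 0 60;0.1 0 0 0 60;0.111 0 0 0 60;0.111 0 0 0 110;0.111 0 0 0 160;0.111 0 0 0 180;0.111 0 0 0 195;0.111 0 0 0 255;0.111 0 0 0 255", squeeze=25)

```text
clock: 8.98
position: [0.6391, -0.1947, 0.1059]
ee_rot: [1.171, 1.232, -1.169]
force: [0.2, -0.1, -0.2]
width: 0.381
```

Request:
move_arm(steps="0 0 0 0 255;0 0 0 0 255;0 0 0 0 255;0 0 0 0 255;0 0 0 0 255")

```text
clock: 9.4
position: [0.6387, -0.1946, 0.1051]
ee_rot: [1.17, 1.233, -1.17]
force: [-0.5, 0.3, 3.7]
width: 0.259
```

Request:
move_arm(steps="-0.01 0 0 0 255;-0.02 0 0 0 255;-0.035 0 0 0 255;-0.05 0 0 0 255;-0.07 0 0 0 255;-0.1 0 0 0 255;-0.12 0 0 0 255;-0.12 0 0 0 255;-0.12 0 0 0 255")

```text
clock: 10.15
position: [0.639, -0.1947, 0.2264]
ee_rot: [1.171, 1.231, -1.169]
force: [0.3, 0.8, -2.4]
width: 0.263
```

```bash
python3 - <<'E'
from h import *
go([.447,.389,.225],-89.5)
d=grab('scene','s6'); crop('s6',140,80,340,230,4,'s6c')
E
```

```text
t 10.15 pos [ 0.639  -0.1947  0.2264] F [ 0.27  0.85 -2.4 ] w 0.2631 x [ 0.003 -0.001 -1.   ] jaw deg -86.98
steps [ 0.0006 -0.161  -0.593 ] turn 0.044
```

View pics/s6c.png

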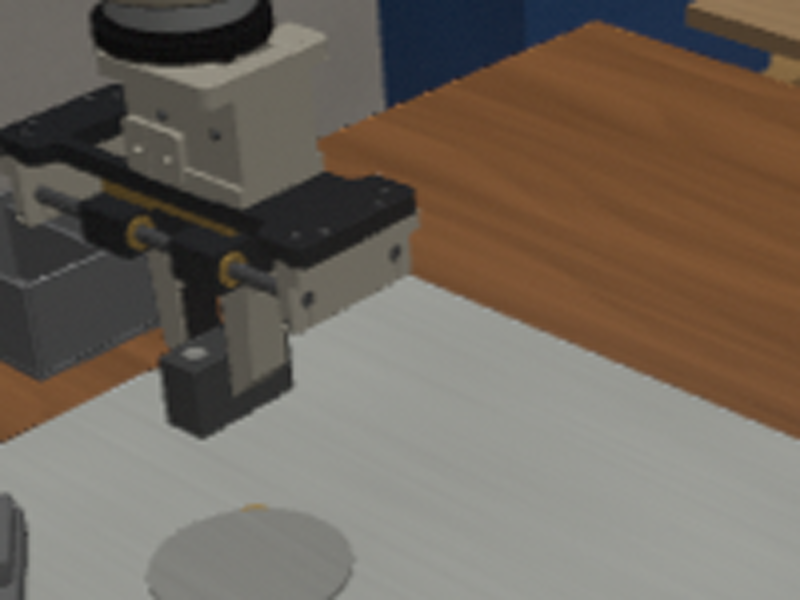

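Request:
move_arm(steps="0 -0.01 -0.039 0.044 255;0 -0.021 -0.078 0.044 255;0 -0.032 -0.117 0.044 255;0 -0.042 -0.156 0.044 255;0 -0.053 -0.195 0.044 255;0 -0.064 -0.234 0.044 255;0 -0.074 -0.273 0.044 255;0 -0.085 -0.312 0.044 255;0 -0.095 -0.351 0.044 255;0 -0.106 -0.39 0.044 255")

```text
clock: 11.03
position: [0.5102, 0.1905, 0.2233]
ee_rot: [1.201, 1.214, -1.205]
force: [1.1, 1.0, -2.5]
width: 0.259
```

```bash
python3 - <<'E'
from h import *
go([.447,.389,.225],-89.5)
E
```

```text
t 11.03 pos [0.5102 0.1905 0.2233] F [ 1.09  0.96 -2.47] w 0.259 x [-0.002 -0.001 -1.   ] jaw deg -89.51
steps [-0.0017 -0.0615 -0.199 ] turn -0.0001
```

Request:
move_arm(steps="0 -0.011 -0.037 0 255;0 -0.023 -0.075 0 255;0 -0.035 -0.113 0 255;0.01 -0.046 -0.15 0 255;0.03 -0.056 -0.18 0 255;0.06 -0.0615 -0.198 0 255;0.09 -0.0615 -0.199 0 255;0.1 -0.0615 -0.199 0 255;0.1 -0.0615 -0.199 0 255;0.1 -0.0615 -0.199 0 255")

```text
clock: 11.87
position: [0.4491, 0.3864, 0.1244]
ee_rot: [1.202, 1.212, -1.206]
force: [-0.0, -0.1, -2.9]
width: 0.26
```

```bash
python3 - <<'E'
from h import *
st()
grab('top','t7'); grab('scene','s7'); crop('t7',130,190,230,310,5,'t7c'); crop('s7',440,230,560,400,4.5,'s7c')
E
```

```text
t 11.87 pos [0.4491 0.3864 0.1244] F [-0.01 -0.08 -2.91] w 0.2596 x [-0.001 -0.002 -1.   ] jaw deg -89.58
```

View pics/t7c.png

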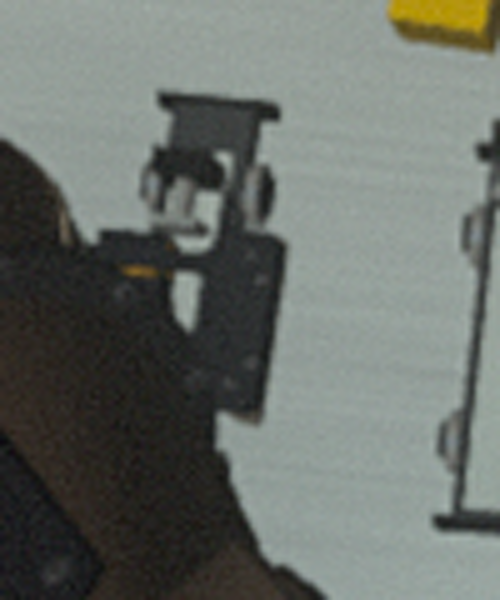

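View pics/s7c.png

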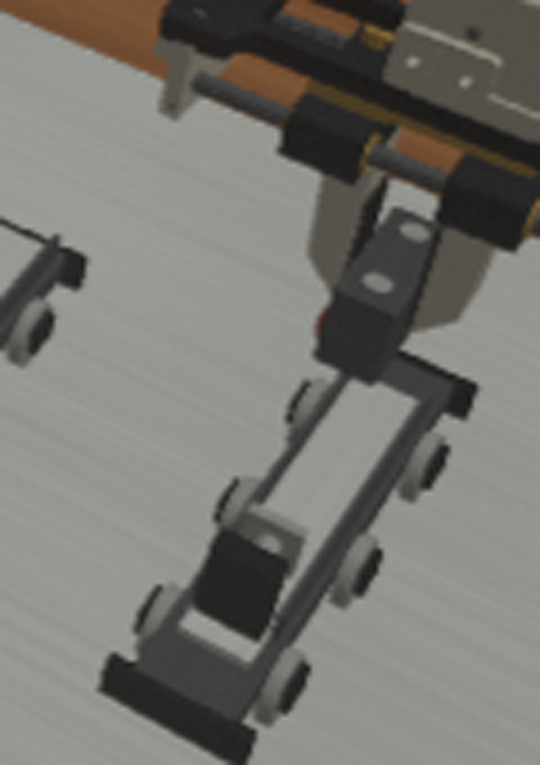

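```bash
python3 - <<'E'
from h import *
S=load('s7');s=lambda x,y,h:ray(S,440+(x+.5)/4.5-.5,230+(y+.5)/4.5-.5,h)
crop('s7',495,265,555,325,12,'s7d')
for h in(.1447,):
  a=s(415,232,h);b=s(378,282,h);print(a,b,(a+b)/2)
print('bottom front edge',s(316,355,.1087),s(370,382,.1087))
E
```

```text
[0.42881851 0.38812243 0.1447    ] [0.46442882 0.38805333 0.1447    ] [0.44662367 0.38808788 0.1447    ]
bottom front edge [0.47419821 0.37688648 0.1087    ] [0.47508958 0.39802686 0.1087    ]
```

View pics/s7d.png

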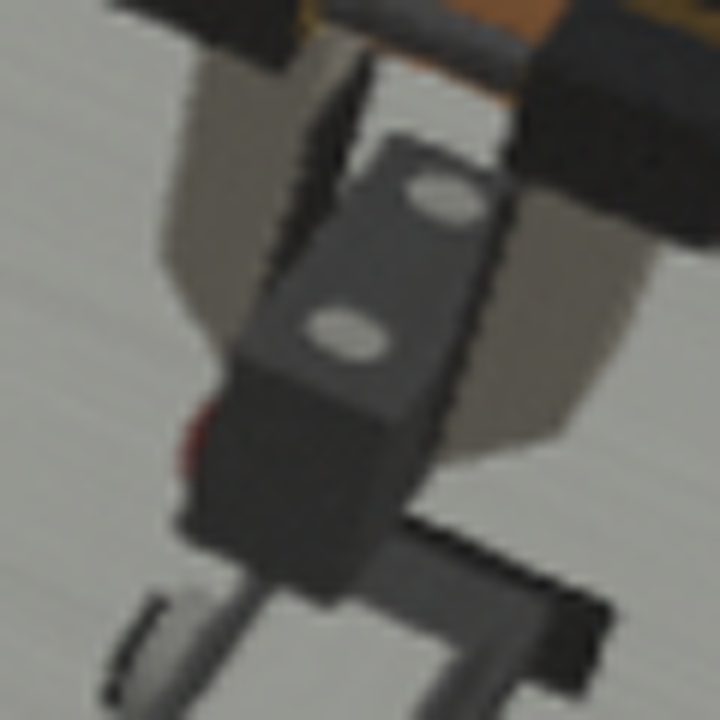

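```bash
python3 - <<'E'
from h import *
go([.449,.389,.069],-89.5)
E
```

```text
t 11.97 pos [0.4501 0.3875 0.1263] F [-0.85  0.71 -1.66] w 0.2603 x [ 0.002  0.001 -1.   ] jaw deg -89.59
steps [ 0.0573 -0.0012 -0.0014] turn -0.0016
```

Request:
move_arm(steps="0.02 0 -0.002 0 255;0.04 0 -0.002 0 255;0.05 0 -0.002 0 255;0.055 0 -0.002 0 255;0.055 0 -0.002 0 255;0.055 0 -0.002 0 255;0.055 0 -0.002 0 255")

```text
clock: 12.55
position: [0.4495, 0.3904, 0.071]
ee_rot: [1.205, 1.213, -1.201]
force: [-0.1, -0.3, -2.6]
width: 0.258
```

```bash
python3 - <<'E'
from h import *
st()
grab('scene','s8'); crop('s8',470,290,540,370,10,'s8c')
E
```

```text
t 12.55 pos [0.4495 0.3904 0.071 ] F [-0.09 -0.27 -2.56] w 0.2583 x [ 0.001  0.001 -1.   ] jaw deg -89.52
```

View pics/s8c.png

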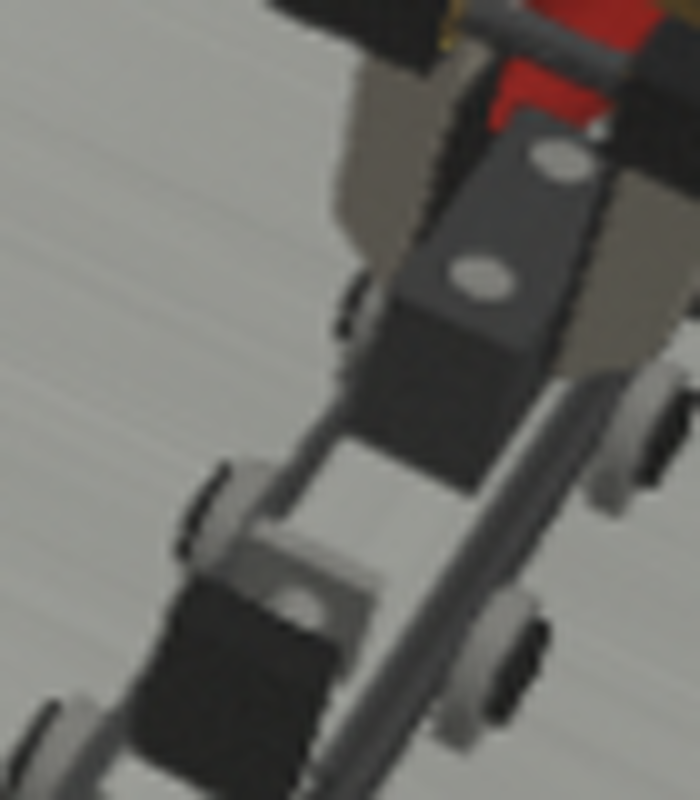

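```bash
python3 - <<'E'
from h import *
S=load('s8');s=lambda x,y,h:ray(S,470+(x+.5)/10-.5,290+(y+.5)/10-.5,h)[:3].round(4)
print('plugs',s(562,160,.0913),s(482,278,.0913))
print('bot',s(345,430,.0553),s(475,493,.0553))
print('topfront',s(395,290,.0913),s(527,350,.0913))
print('+y wall top inner',s(565,383,.048),s(485,510,.048),s(360,690,.048))
print('-y wall base',s(350,437,.04),s(290,522,.04), 'wall outer top', s(335,420,.048),s(265,510,.048))
print('+y wall outer/top edges',s(620,375,.048),s(480,590,.048))
print('buffer face top',s(262,530,.074),s(380,583,.074))
E
```

```text
plugs [0.4298 0.3911 0.0913] [0.4663 0.3916 0.0913]
bot [0.4766 0.3798 0.0553] [0.4764 0.403  0.0553]
topfront [0.4784 0.3813 0.0913] [0.4777 0.404  0.0913]
+y wall top inner [0.4335 0.4037 0.048 ] [0.4714 0.4045 0.048 ] [0.5232 0.4041 0.048 ]
-y wall base [0.4616 0.3777 0.04  ] [0.4873 0.3778 0.04  ] wall outer top [0.4678 0.3758 0.048 ] [0.4955 0.3751 0.048 ]
+y wall outer/top edges [0.4254 0.4105 0.048 ] [0.4894 0.411  0.048 ]
buffer face top [0.5262 0.3825 0.074 ] [0.5248 0.4023 0.074 ]
```

Request:
move_arm(steps="0.003 0 0 0 255;0.006 0 0 0 255;0.009 0 0 0 255;0.011 0 0 0 255;0.011 0 0 0 255;0.011 0 0 0 255")

```text
clock: 13.1
position: [0.4486, 0.3897, 0.0584]
ee_rot: [1.202, 1.213, -1.203]
force: [-0.5, 0.6, -2.8]
width: 0.259
```

```bash
python3 - <<'E'
from h import *
st()
E
```

```text
t 13.1 pos [0.4486 0.3897 0.0584] F [-0.51  0.57 -2.81] w 0.2593 x [-0. -0. -1.] jaw deg -89.5
```

Request:
move_arm(steps="0.0005 0 0 0 255;0.001 0 0 0 255;0.001 0 0 0 255;0.001 0 0 0 255")

```text
clock: 13.43
position: [0.4488, 0.3898, 0.0577]
ee_rot: [1.203, 1.213, -1.203]
force: [-0.3, -0.3, -2.3]
width: 0.261
```

Request:
move_arm(steps="0.0005 0 0 0 255;0.001 0 0 0 255;0.001 0 0 0 255;0.001 0 0 0 255")

```text
clock: 13.77
position: [0.4488, 0.3898, 0.0567]
ee_rot: [1.203, 1.213, -1.203]
force: [0.3, 0.5, -2.3]
width: 0.26
```

Request:
move_arm(steps="0.0005 0 0 0 255;0.001 0 0 0 255;0.001 0 0 0 255;0.001 0 0 0 255")

```text
clock: 14.1
position: [0.4488, 0.3898, 0.0559]
ee_rot: [1.203, 1.213, -1.203]
force: [0.2, -1.5, 2.7]
width: 0.258
```

Request:
move_arm(steps="-0.0004 0.003 0 0 255;-0.0004 0.006 0 0 255;-0.0004 0.01 0 0 255;-0.0004 0.014 0 0 255;-0.0004 0.018 0 0 255;-0.0004 0.022 0 0 255;-0.0004 0.025 0 0 255;-0.0004 0.027 0 0 255;-0.0004 0.028 0 0 255;-0.0004 0.028 0 0 255")

```text
clock: 14.93
position: [0.477, 0.39, 0.056]
ee_rot: [1.203, 1.213, -1.203]
force: [-0.1, -0.2, -2.1]
width: 0.259
```

```bash
python3 - <<'E'
from h import *
st()
grab('scene','s9'); crop('s9',460,300,530,380,10,'s9c')
E
```

```text
t 14.93 pos [0.477 0.39  0.056] F [-0.12 -0.17 -2.09] w 0.2588 x [ 0. -0. -1.] jaw deg -89.52
```

View pics/s9c.png

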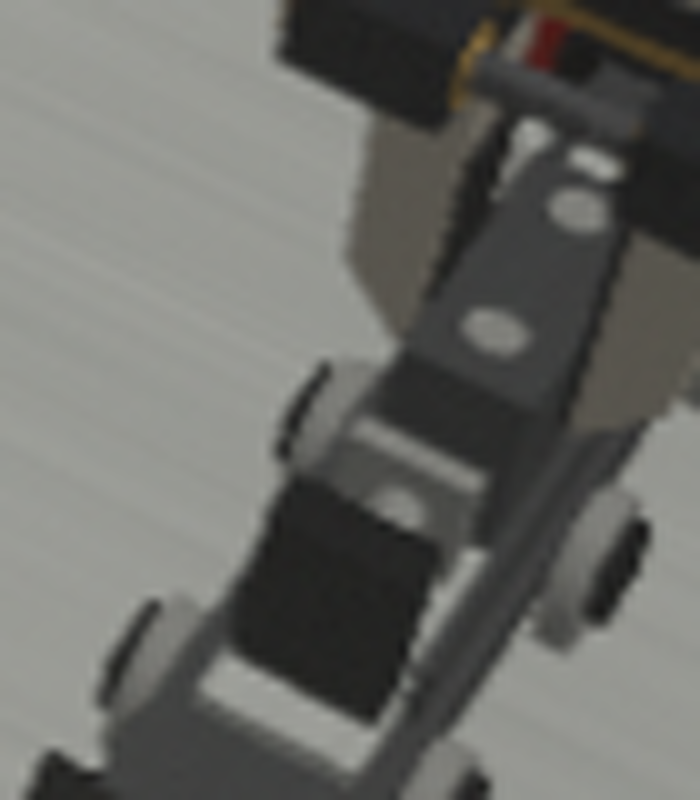

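```bash
python3 - <<'E'
from h import *
S=load('s9');s=lambda x,y,h:ray(S,460+(x+.5)/10-.5,300+(y+.5)/10-.5,h)[:3].round(4)
print('head front',s(362,415,.074),s(492,470,.074),'block top front',s(410,347,.076),s(545,410,.076))
E
```

```text
head front [0.523  0.3811 0.074 ] [0.5209 0.4027 0.074 ] block top front [0.5056 0.3815 0.076 ] [0.5048 0.4046 0.076 ]
```

Gap ≈ 16–17 mm. I'll slide 12 mm at moderate speed, then creep.

Request:
move_arm(steps="0 0.002 0 0 255;0 0.004 0 0 255;0 0.006 0 0 255;0 0.008 0 0 255;0 0.01 0 0 255;0 0.011 0 0 255;0 0.0115 0 0 255;0 0.012 0 0 255;0 0.012 0 0 255;0 0.012 0 0 255")

```text
clock: 15.82
position: [0.4887, 0.3901, 0.0561]
ee_rot: [1.203, 1.213, -1.203]
force: [-0.4, 0.2, -2.0]
width: 0.255
```

Request:
move_arm(steps="0 0.0003 0 0 255;0 0.0006 0 0 255;0 0.0009 0 0 255;0 0.0012 0 0 255;0 0.0015 0 0 255;0 0.0015 0 0 255;0 0.0015 0 0 255")

```text
clock: 16.4
position: [0.4901, 0.3902, 0.0561]
ee_rot: [1.203, 1.213, -1.203]
force: [-0.5, 0.6, -1.2]
width: 0.261
```

Request:
move_arm(steps="0 0.0003 0 0 255;0 0.0006 0 0 255;0 0.0009 0 0 255;0 0.001 0 0 255;0 0.001 0 0 255;0 0.001 0 0 255")

```text
clock: 16.9
position: [0.4908, 0.3902, 0.056]
ee_rot: [1.202, 1.214, -1.203]
force: [-4.2, 0.7, 0.3]
width: 0.258
```

Request:
move_arm(steps="0 0.0003 0 0 255;0 0.0006 0 0 255;0 0.0009 0 0 255;0 0.001 0 0 255;0 0.001 0 0 255;0 0.001 0 0 255")

```text
clock: 17.4
position: [0.4914, 0.3902, 0.0561]
ee_rot: [1.202, 1.214, -1.204]
force: [-5.5, -1.1, 1.5]
width: 0.258
```

Request:
move_arm(steps="0 0.0003 0 0 255;0 0.0006 0 0 255;0 0.0008 0 0 255;0 0.0008 0 0 255")

```text
clock: 17.73
position: [0.4916, 0.3902, 0.0561]
ee_rot: [1.201, 1.215, -1.204]
force: [-8.2, 0.0, 3.6]
width: 0.258
```

Request:
move_arm(steps="0 0 0 0 255;0 0 0 0 255")

```text
clock: 17.9
position: [0.4916, 0.3902, 0.056]
ee_rot: [1.201, 1.215, -1.204]
force: [-9.0, -1.7, 3.2]
width: 0.259
```

Request:
move_arm(steps="0 0.0003 0 0 255;0 0.0003 0 0 255;0 0.0003 0 0 255;0 0.0003 0 0 255;0 0.0003 0 0 255;0 0.0003 0 0 255;0 0.0003 0 0 255")

```text
clock: 18.48
position: [0.4917, 0.3902, 0.056]
ee_rot: [1.201, 1.215, -1.204]
force: [-8.1, -1.1, 3.2]
width: 0.256
```

Request:
move_arm(steps="0 0 0 0 255;0 0 0 0 255;0 0 0 0 255;0 0 0 0 255;0 0 0 0 255;0 0 0 0 255;0 0 0 0 255")

```text
clock: 19.07
position: [0.4917, 0.3902, 0.056]
ee_rot: [1.201, 1.215, -1.204]
force: [-8.3, -1.3, 3.0]
width: 0.259
```

Request:
move_arm(steps="0 -0.0005 0 0 255;0 -0.001 0 0 255;0 -0.0015 0 0 255;0 -0.002 0 0 255;0 -0.0025 0 0 255;0 -0.003 0 0 255;0 -0.0035 0 0 255;0 -0.0035 0 0 255;0 -0.0035 0 0 255;0 -0.0035 0 0 255")

```text
clock: 19.9
position: [0.4902, 0.3902, 0.0561]
ee_rot: [1.203, 1.213, -1.203]
force: [-0.3, 1.4, -3.2]
width: 0.259
```

Request:
move_arm(steps="0 0 0 0 178;0 0 0 0 170;0 0 0 0 150;0 0 0 0 130;0 0 0 0 110;0 0 0 0 90;0 0 0 0 90;0 0 0 0 90;-0.02 0 0 0 90;-0.05 0 0 0 90")

```text
clock: 20.73
position: [0.4882, 0.3886, 0.1038]
ee_rot: [1.198, 1.214, -1.208]
force: [0.4, -0.4, -0.5]
width: 0.646
```

Request:
move_arm(steps="-0.04 0 0 0 90;-0.08 0 0 0 90;-0.12 0 0 0 90;-0.12 -0.03 0 0 90;-0.12 -0.06 0 0 90;-0.12 -0.06 0 0 90;-0.12 -0.06 0 0 90;-0.12 -0.06 0 0 90")

```text
clock: 21.4
position: [0.4303, 0.3895, 0.2262]
ee_rot: [1.203, 1.213, -1.202]
force: [0.4, 1.0, 1.1]
width: 0.647
```

```bash
python3 - <<'E'
from h import *
st()
d=grab('scene','s10'); crop('s10',450,290,540,390,8,'s10c'); grab('top','t10'); crop('t10',130,180,270,320,5,'t10c')
E
```

```text
t 21.4 pos [0.4303 0.3895 0.2262] F [0.44 1.01 1.14] w 0.6472 x [ 0.001 -0.    -1.   ] jaw deg -89.5
```

View pics/s10c.png

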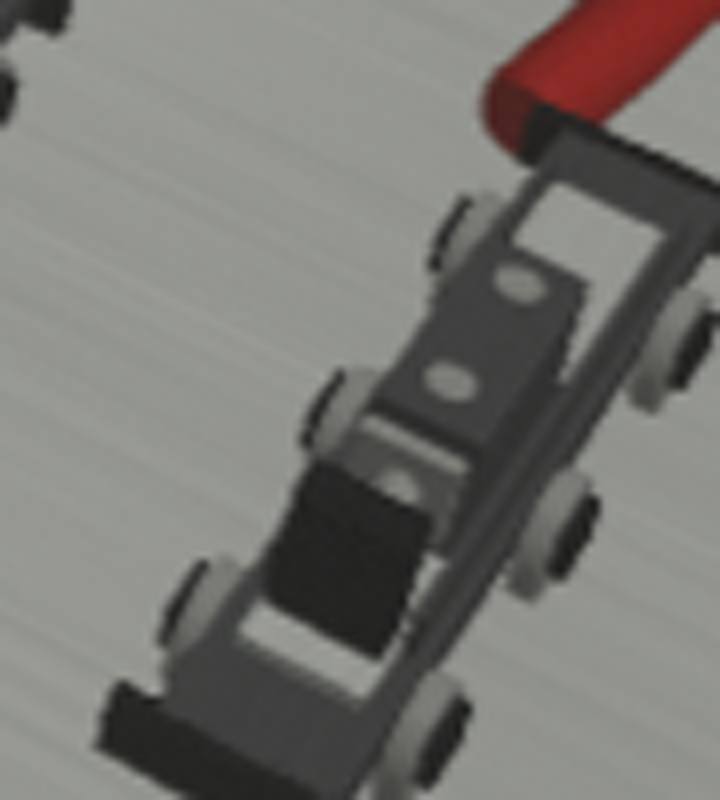

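View pics/s10.png

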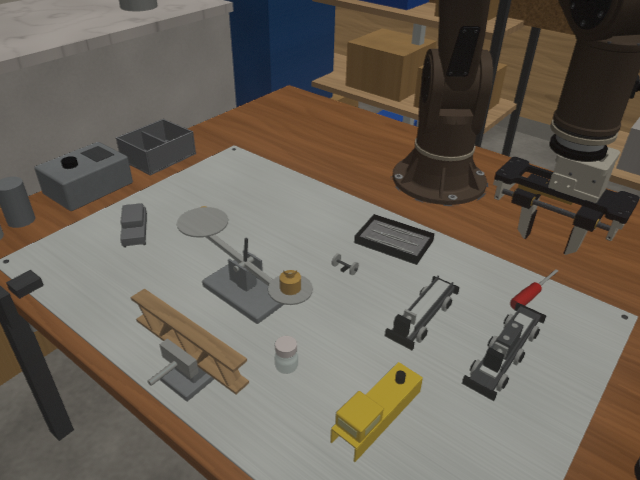

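```bash
python3 - <<'E'
from h import *
S=load('s10');s=lambda x,y,h:ray(S,450+(x+.5)/8-.5,290+(y+.5)/8-.5,h)[:3].round(4)
a,b=s(520,283,.076),s(451,381,.076);print('plugs',a,b,(a+b)/2)
P=cloud(S);c=(a+b)/2
m=(abs(P[...,0]-c[0])<.027)&(abs(P[...,1]-c[1])<.011)&(P[...,2]>.06);A=P[m];print(m.sum(),np.median(A[:,2]),np.linalg.lstsq(np.c_[A[:,:2]-c[:2],np.ones(len(A))],A[:,2],rcond=None)[0])
print(cv2.absdiff(S['img'][140:300,0:360],load('s5')['img'][140:300,0:360]).max())
E
```

```text
plugs [0.4701 0.3911 0.076 ] [0.5062 0.3911 0.076 ] [0.48815 0.3911  0.076  ]
3390 0.4979130077575136 [-0.74737142  0.43922936  0.45594077]
126
```

```bash
python3 - <<'E'
from h import *
P=cloud(load('s10'));c=np.array([.488,.391])
m=(abs(P[...,0]-c[0])<.024)&(abs(P[...,1]-c[1])<.008)&(P[...,2]>.06)&(P[...,2]<.1);A=P[m];print(m.sum(),np.median(A[:,2]),np.linalg.lstsq(np.c_[A[:,:2]-c[:2],np.ones(len(A))],A[:,2],rcond=None)[0])
s,_=st(); arm.sign_off()
E
```

```text
202 0.07638894621271591 [-0.01290078 -0.00080309  0.07639691]
t 21.5 pos [0.4309 0.3892 0.2258] F [ 0.45  0.46 -0.5 ] w 0.6462 x [ 0. -0. -1.] jaw deg -89.57
the job is handed in; nothing more can be done
```

The block is heavy, so it went into the six-wheeled chassis. It now lies flat in that bay by the buffer, and I handed the job in at 21.5 s.

- **Weighing:** With the block on the pan and let go, the pan sank from z ≈ 0.123 m to ≈ 0.089 m, its full travel.
- **Pressing:** I slid the block along the bay until it met the buffer and held it at about 8–9 N, by the wrist reading, for over a second. That reading includes a little floor friction, so the force on the buffer itself was probably slightly lower. I then eased off, let go and drew the arm clear.
- **Final position:** The block's top is at z ≈ 0.0764 m, where a block flat on the bay floor should measure 0.076 m. It tilts about 0.013 rad, its centre is about 8 mm beyond the chassis centre, and it sits between the walls.
- **Other things on the plate:** They look unmoved in the last scene picture. I did not measure this. My one pixel comparison, of the area around the balance, told me nothing, because the block had been on the pan in the earlier picture.
- **Disagreement:** The two cameras differed by 2–3 mm sideways. I lined the block up with the bay by measuring both in the same scene-camera picture, and it went in without touching the walls.

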